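# Dry-fit a two-tier display riser

## Robot

A 6-joint arm with a two-finger parallel gripper is mounted at the origin on the work surface. World frame = base frame: x ahead of the robot, y to its left, z up, the work surface at z = 0. Lengths are in m, angles in degrees, forces in N, time in s.
With the tool pointing down it reaches from about 0.4 to 0.825 m from the base axis. Payload 7 kg.
Tool frame: the origin (TCP) lies on the centre line of the jaws, within the pads' length; the fingertips stand 25 mm ahead of it and the grasp point (between the pads) lies 6 mm ahead of it (ctrl.tcp_to_tips is the z of the fingertips in the tool frame, in m); z points along the fingers, y is the direction in which the jaws open and shut (so a half turn about z gives the same grasp; the last joint's range is limited). The gripper opens to 88 mm and grips with 3 to 60 N. Pads are 19 mm wide; open, the fingers measure 130 mm over their backs; the gripper's body (78 mm by 193 mm) begins 47 mm behind the grasp point.
Start: joints at [83.199, 20.546, 0.682, 0, -70.136, -16.507], TCP at [0.267, 0.62, 0.252] pointing down, gripper open.
Joint ranges: [-176.03, 176.03], [-82.01, 121.73], [-58.28, 71.71], [-173.87, 95.51], [-174.79, -0.11], [-173.66, 173.66]. Speed limits (degrees/s): [136.94, 136.94, 172.46, 180, 180, 180].

## Interface

Orientations are given as a 3x3 rotation matrix whose columns are the frame's x, y, z axes.
In Python, from station import observe, imaging, ticket, spotter, ctrl gives the robot as it stands.
- The arm moves only by the tool arm_command, never from a script. Its argument "motion" is a list of rows, each a list of 5 numbers: the closure, from 0 (fully open) to 1 (shut), then the shift along the tool's x, y, z in mm, then the turn about the tool's z in rad. In form: [[claw, x, y, z, roll], ...]. A call has 1 to 20 rows; each row is the pose to reach, as a shift and turn from the pose commanded when the call began, along the tool's axes at that moment; what a row does not reach only later rows make up. A row lasts 1/8 s, in which the tool goes at most 62.5 mm and 10.7 degrees, less where a joint would pass 70% of its speed; a pose out of reach is approached as far as the arm can. A call with a gripper value outside its range is refused whole. The fingers move at their own pace and stop on an object; the grip force is fixed at half the most. Time passes only in rows, so rows that repeat a pose let the fingers close. It gives the time, the measured TCP pose, the force and the opening at its end, in the units of the state.
- observe(): the state, without advancing time (a new reading comes with each control period).
- imaging.capture(name): name is "scene" or "top" or "wrist"; returns a dict with "color" (384x512x3 uint8, red, green, blue), "range_z" (384x512 float32, m along the optical axis (not along the pixel's ray), 0 where there is no reading), "vertical_fov" (degrees; the focal length in pixels is half the picture's height over the tangent of half this angle, whatever the lens; pixels are square), "cx", "cy" (the principal point, pixels), "world_to_cam" (4x4, takes a point from world to camera coordinates). Camera axes: x right, y down, z forward; pixel columns grow to the right and rows downward; lengths in m; the calibration is good to about 2 mm. The wrist camera is an equidistant fisheye: a pixel r from the principal point sees the ray r / f radians off the axis. A picture is of the moment at which its call begins.
- ticket.sign_off(): hands the job in, once; it reports no verdict.
Trained networks look in the newest picture that a camera, given by its name, has taken for a name from the list of things; names that differ only in an ending like _2 or _b are one class to them, and where a whole thing is asked for, a point or a joint stands for the part that bears it (a point fixed in the world has none). Each returns a list of dicts, best first, with "confidence" (0 to 1); they miss things now and then, are a little off and sometimes report something else, mostly with a low value. They report only what shows in the picture. A call takes as long as a camera call.
- spotter.recognise(thing, camera): "at" ([column, row] in pixels, amid what is visible of it).
The state is a dict: "clock": time; "q": joint angles; "qvel": joint speeds; "joint_efforts": joint torques, N m; "position": TCP position; "eef_rot": TCP orientation; "contact_force": force on the tool from outside, world axes, zero at the start; "ft_torque": the same for the moment, N m; "width": opening from 0.0 (shut) to 1.0 (fully open).
Only numpy, scipy, OpenCV 4.12 (cv2) and the standard library are available. Lean on these libraries where they do the work, as an engineer would, in place of code of your own. Each camera call takes 0.05 s, during which the arm holds its last target. There are 200 camera calls.

## Task

Dry-fit the two-tier riser on the white base panel, from the bottom up: stand the long rail on the long rubber pad and the short rail on the short pad, each lying along its pad, then lay the long board across both rails, centred over the base panel and parallel to its long edges. Next set the square block on the middle of the long board, and last lay the short board centred on the block, pointing the same way as the long board. Every part should be centred on what carries it, lie flat, and be let go without upsetting what is already built.

Things in the scene. Friction and masses are not known exactly. Their poses are not given: they have to be found in the camera images.
- base_panel: white melamine base panel with brown edges, 220 x 140 x 16 mm, fixed flat on the table. Origin: centre of its underside (table height, z = 0); x along its 220 mm length, z up. Its two black rubber pads lie on its top, side by side, centred 60 mm to either side of the panel's centre along its x axis, their lengths across the panel (along its y axis).
- long_pad: the longer black rubber pad, 120 x 36 x 3 mm, fixed on the base panel, its top 19 mm above the table. Origin: centre of its underside; x along its length, z up. Which end of the panel it is on varies.
- short_pad: the shorter black rubber pad, 80 x 36 x 3 mm, fixed on the other half of the base panel, its top 19 mm above the table. Origin: centre of its underside; x along its length, z up.
- long_rail: long rail: loose brown beech bar, 110 mm long, 28 mm wide, 40 mm high, with two small dark dots on top, standing 40 mm high on the table as it should stand on its pad. Origin: centre of its underside; x along its length, y across its 28 mm width, z up. About 90 g.
- short_rail: short rail: loose brown beech bar, 70 mm long, 28 mm wide, 40 mm high, two small dark dots on top, standing 40 mm high on the table as it should stand on its pad. Origin: centre of its underside; x along its length, y across its 28 mm width, z up. About 60 g.
- long_board: long board: loose plywood board, 180 x 56 x 16 mm, with two small dark dots on top, lying flat on the table. Origin: centre of its underside; x along its length, y across its 56 mm width, z up. About 110 g.
- short_board: short board: loose plywood board, 110 x 56 x 16 mm, no dots, lying flat on the table. Origin: centre of its underside; x along its length, y across its 56 mm width, z up. About 70 g.
- block: square block: loose light wooden block, 50 x 50 mm and 34 mm high, one small dark dot on top, standing 34 mm high on the table; it may face any way on the board. Origin: centre of its underside; x and y square to its sides, z up. About 60 g.

How it is judged (in metres and radians):
On the way, in this order (a step that is already met when the one before it is completed fails the run):
1. the long rail is on the long pad and the short rail on the short pad (horizontal distance between long_rail and long_pad below 0.015 m and z of long_rail in the frame of long_pad between -0.001 and 0.007 m and angle between each of long_rail, short_rail's own z axis and vertical below 0.08 rad and angle between the x axis of long_rail and the x axis of long_pad, either way round below 0.2 rad and horizontal distance between short_rail and short_pad below 0.015 m and z of short_rail in the frame of short_pad between -0.001 and 0.007 m and angle between the x axis of short_rail and the x axis of short_pad, either way round below 0.2 rad), for 0.2 s.
2. the long board lies across both rails (horizontal distance between long_board and base_panel below 0.015 m and z of long_board in the frame of base_panel between 0.055 and 0.063 m and angle between long_board's own z axis and vertical below 0.08 rad and angle between the x axis of long_board and the x axis of base_panel, either way round below 0.2 rad), for 0.2 s.
3. the square block stands on the middle of the long board (horizontal distance between block and long_board below 0.015 m and z of block in the frame of long_board between 0.012 and 0.02 m and angle between block's own z axis and vertical below 0.08 rad), for 0.2 s.
4. the short board lies on the block (horizontal distance between short_board and block below 0.015 m and z of short_board in the frame of block between 0.03 and 0.038 m and angle between short_board's own z axis and vertical below 0.08 rad and angle between the x axis of short_board and the x axis of long_board, either way round below 0.2 rad), for 0.2 s.
At the end, for the whole second after the job is handed in: Rails on their own pads, long board on both rails over the base panel's centre, block on its middle, short board on the block: each centred within 15 mm, along its pad, panel or long board within 0.2 rad (block: any way), height within 4 mm, flat within 0.08 rad, released, at rest (all of step 1 and all of step 2 and all of step 3 and all of step 4 and linear speed of each of long_rail, short_rail, long_board, block, short_board below 0.02 m/s and angular speed of each of long_rail, short_rail, long_board, block, short_board below 0.2 rad/s and contact force between each of long_rail, short_rail, long_board, block, short_board and the fingers below 0.1 N); the robot touches nothing.
It also fails if it takes over 128 s, if anything falls off the work surface, if the arm or the gripper's body presses on something with over 40 N, if the wrist force passes 120 N, or if a joint passes its speed limit or range.

## Working session

There is one attempt and no reset: what is moved stays moved. The work goes in short steps, Python scripts to look and compute and a tool call to move; the robot and the scene stay as the last step left them, time stands still between calls to the robot, and variables do not carry over. Pictures are saved under pics/ and viewed, about 12 in all and at most 16, crops included, and the job is handed in when it is done.

Besides the shell and the picture viewer there is one more tool, called as name(argument=value, ...) on one line, values as JSON. arm_command: Moves the arm, as the interface text tells. Its arguments: {"type":"object","properties":{"motion":{"type":"array"}},"required":["motion"]}

```bash
ls; mkdir -p pics; cat > h.py <<'E'
import numpy as np, cv2
from station import observe, imaging, ticket, spotter, ctrl
def cloud(c):
    h,w=c["range_z"].shape; f=h/2/np.tan(np.radians(c["vertical_fov"])/2)
    v,u=np.mgrid[:h,:w]; z=c["range_z"]
    P=np.stack([(u-c["cx"])/f*z,(v-c["cy"])/f*z,z],-1)
    T=np.linalg.inv(c["world_to_cam"]); W=P@T[:3,:3].T+T[:3,3]; W[z<=0]=np.nan
    return W
E
python3 - <<'E'
from h import *
s=observe(); print(s["clock"],s["position"],s["eef_rot"],s["width"],ctrl.tcp_to_tips)
for n in ["top","scene"]:
    c=imaging.capture(n); cv2.imwrite(f"pics/{n}0.png",c["color"][:,:,::-1])
    print(n,c["vertical_fov"],c["world_to_cam"].round(3).tolist())
    W=cloud(c)
    for t in ["base_panel","long_pad","short_pad","long_rail","short_rail","long_board","short_board","block"]:
        for d in spotter.recognise(t,n)[:2]:
            u,v=map(int,np.round(d["at"])); print(t,round(d["confidence"],2),u,v,W[v,u].round(3))
E
```

```text
pics
0.0 [0.26692435 0.61948196 0.2506107 ] [[ 9.18341599e-01 -3.95788350e-01 -5.37858816e-04]
 [-3.95788691e-01 -9.18340219e-01 -1.59817458e-03]
 [ 1.38601497e-04  1.68054863e-03 -9.99998578e-01]] 0.9995552676803662 0.025
top 54.17801387603008 [[-0.027, -0.999, -0.024, 0.026], [-0.985, 0.031, -0.168, 0.472], [0.169, 0.019, -0.986, 0.953], [0.0, 0.0, 0.0, 1.0]]
base_panel 0.78 248 174 [0.533 0.02  0.018]
long_pad 0.8 223 167 [0.555 0.088 0.017]
short_pad 0.56 271 174 [ 0.53  -0.043  0.021]
long_rail 0.86 381 190 [ 0.474 -0.329  0.041]
short_rail 0.52 142 198 [0.472 0.303 0.042]
short_rail 0.34 374 233 [ 0.363 -0.308  0.019]
long_board 0.89 131 236 [0.373 0.337 0.02 ]
short_board 0.71 373 233 [ 0.363 -0.306  0.017]
block 0.94 374 148 [ 0.59  -0.322  0.033]
scene 49.92928334044117 [[-0.812, 0.584, -0.019, 0.392], [0.419, 0.559, -0.716, -0.191], [-0.407, -0.589, -0.698, 1.298], [0.0, 0.0, 0.0, 1.0]]
base_panel 0.89 235 208 [0.558 0.036 0.018]
long_pad 0.86 240 220 [0.571 0.077 0.019]
short_pad 0.77 225 188 [ 0.54  -0.037  0.021]
long_rail 0.56 187 126 [ 0.495 -0.314  0.041]
short_rail 0.66 333 264 [0.492 0.314 0.039]
long_board 0.71 378 263 [0.397 0.362 0.017]
long_board 0.6 244 221 [0.564 0.084 0.017]
short_board 0.66 221 120 [ 0.378 -0.309  0.016]
block 0.86 157 143 [ 0.603 -0.303  0.034]
```

```bash
cat >> h.py <<'E'
def face(W,near,zlo,zhi,rad=0.13):
    "min-area rect of connected top face around near: centre, sizes mm, long-axis angle deg"
    m=((W[...,2]>zlo)&(W[...,2]<zhi)&(np.hypot(W[...,0]-near[0],W[...,1]-near[1])<rad)).astype(np.uint8)
    n,l,st,ce=cv2.connectedComponentsWithStats(m,connectivity=4)
    if n<2: return None
    k=1+st[1:,4].argmax(); P=W[l==k]
    (c,(a,b),t)=cv2.minAreaRect((P[:,:2]*1000).astype(np.float32))
    if a<b: a,b,t=b,a,t+90
    return np.round(c,1).tolist(),round(a,1),round(b,1),round((t+90)%180-90,1),len(P),round(float(np.median(P[:,2])),4)
E
python3 - <<'E'
from h import *
N=dict(base_panel=((.54,.02),.012,.03),long_rail=((.48,-.325),.034,.046),short_rail=((.48,.305),.034,.046),long_board=((.38,.34),.01,.023),short_board=((.37,-.308),.01,.023),block=((.595,-.315),.028,.04))
ims=[]
for n in ["top","scene"]:
    c=imaging.capture(n); W=cloud(c); ims.append(c["color"][:,:,::-1])
    for k,(p,a,b) in N.items(): print(n,k,face(W,p,a,b))
cv2.imwrite("pics/both.png",cv2.resize(np.vstack(ims),None,fx=.78,fy=.78))
cv2.imwrite("pics/top.png",cv2.resize(ims[0],None,fx=1.5,fy=1.5))
E
```

```text
top base_panel ([545.5, 23.7], 221.3, 142.4, 82.8, 3985, 0.0166)
top long_rail ([478.6, -335.3], 111.5, 28.7, 86.6, 451, 0.0399)
top short_rail ([482.7, 304.7], 69.5, 28.0, 66.1, 276, 0.0401)
top long_board ([377.1, 337.9], 181.6, 55.9, 84.4, 1398, 0.0162)
top short_board ([368.6, -308.6], 110.9, 53.3, 88.4, 881, 0.016)
top block ([596.3, -322.9], 51.4, 50.0, -16.4, 346, 0.0337)
scene base_panel ([547.3, 22.2], 226.6, 142.9, 83.0, 3589, 0.0169)
scene long_rail ([481.3, -337.3], 117.5, 28.9, 86.8, 217, 0.0403)
scene short_rail ([485.6, 304.8], 71.5, 28.7, 66.0, 377, 0.04)
scene long_board ([380.4, 338.0], 181.3, 59.5, 83.8, 1737, 0.0162)
scene short_board ([372.1, -309.0], 116.8, 57.4, 87.0, 394, 0.0162)
scene block ([598.7, -324.2], 55.6, 49.5, 73.7, 204, 0.0341)
```

View pics/top.png

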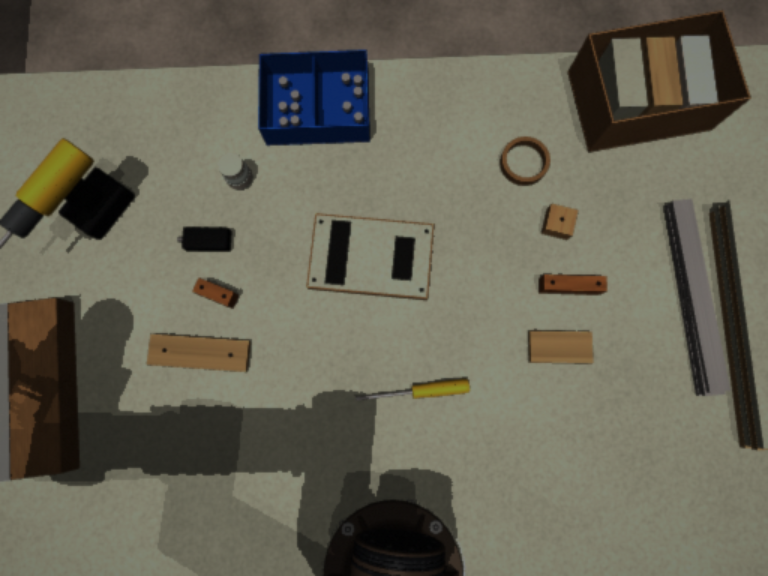

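The top view shows every part as described: panel at (370,256) with the long pad on the left at (338,252), and the two rails, two boards and block at the measured spots. Next I work out the moves.

```bash
cat > go.py <<'E'
import sys
from h import *
def go(x,y,z,psi):
    s=observe(); R=s["eef_rot"]; p=np.array(s["position"])*1000
    d=R.T@(np.array([x,y,z])-p); cur=np.degrees(np.arctan2(R[1,0],R[0,0]))
    print("t",round(s["clock"],2),"at",p.round(1),"psi",cur.round(2),"w",round(s["width"],3),"F",np.round(s["contact_force"],1),"q6",round(s["q"][5]),"-> shift",d.round(1),"roll",np.radians(-((psi-cur+180)%360-180)).round(4))
if __name__=="__main__": go(*map(float,sys.argv[1:5]))
E
python3 - <<'E'
from go import *
W=cloud(imaging.capture("top"))
m=(np.hypot(W[...,0]-.484,W[...,1]-.305)<.15)&(W[...,2]>.045)
print(W[m].min(0),W[m].max(0)) if m.any() else print("clear")
m=(np.hypot(W[...,0]-.56,W[...,1]-.305)<.06)&(W[...,2]>.012)
print(np.nanpercentile(W[m],[2,98],axis=0))
go(484,305,250,-114)
E
```

```text
[0.48376606 0.27528041 0.04527927] [0.48376606 0.27528041 0.04527927]
[[0.56353595 0.28386982 0.01723596]
 [0.60630581 0.35963385 0.03250824]]
t 1.05 at [267.1 619.9 251.6] psi -23.31 w 0.999 F [ 0.2  0.3 -0.1] q6 -17 -> shift [323.8 203.3   1.6] roll 1.5829
```

arm_command(motion=[[0.3, 324, 203, 2, 1.583], [0.3, 324, 203, 2, 1.583], [0.3, 324, 203, 2, 1.583], [0.3, 324, 203, 2, 1.583], [0.3, 324, 203, 2, 1.583], [0.3, 324, 203, 2, 1.583], [0.3, 324, 203, 2, 1.583], [0.3, 324, 203, 2, 1.583], [0.3, 324, 203, 2, 1.583], [0.3, 324, 203, 2, 1.583], [0.3, 324, 203, 2, 1.583], [0.3, 324, 203, 100, 1.583], [0.3, 324, 203, 150, 1.583], [0.3, 324, 203, 150, 1.583], [0.3, 324, 203, 150, 1.583]])

```text
clock: 2.92
position: [0.4835, 0.3044, 0.0997]
eef_rot: [[-0.406, -0.914, -0.003], [-0.914, 0.406, -0.003], [0.004, 0.001, -1.0]]
contact_force: [-0.1, -0.6, 0.1]
width: 0.703
```

```bash
python3 - <<'E'
from go import *
go(484,305,37,-114)
c=imaging.capture("wrist"); cv2.imwrite("pics/w1.png",c["color"][:,:,::-1])
E
```

```text
t 2.92 at [483.5 304.4  99.7] psi -113.93 w 0.703 F [-0.1 -0.6  0.1] q6 -76 -> shift [-1.  -0.3 62.7] roll 0.0012
```

View pics/w1.png

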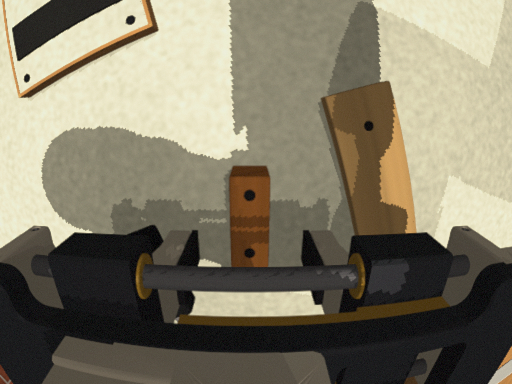

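The wrist view shows the rail (250,215) aligned between the fingers. I'll descend, grip and lift.

arm_command(motion=[[0.3, -1, 0, 40, 0], [0.3, -1, 0, 63, 0], [0.3, -1, 0, 63, 0], [1, -1, 0, 63, 0], [1, -1, 0, 63, 0], [1, -1, 0, 63, 0], [1, -1, 0, 63, 0], [1, -1, 0, 63, 0], [1, -1, 0, 20, 0], [1, -1, 0, -40, 0], [1, -1, 0, -40, 0], [1, -1, 0, -40, 0]])

```text
clock: 4.47
position: [0.4844, 0.306, 0.1413]
eef_rot: [[-0.407, -0.913, -0.0], [-0.913, 0.407, 0.0], [-0.0, 0.0, -1.0]]
contact_force: [-0.2, 0.3, -0.1]
width: 0.32
```

```bash
python3 - <<'E'
from go import *
W=cloud(imaging.capture("scene")); go(538.7,-36.5,140,-187.1)
E
```

```text
t 4.53 at [484.1 305.6 140.6] psi -114.03 w 0.316 F [ 0.5 -0.1 -0.9] q6 -76 -> shift [ 290.2 -189.2    0.8] roll 1.2753
```

arm_command(motion=[[1, 290, -189, 1, 1.275], [1, 290, -189, 1, 1.275], [1, 290, -189, 1, 1.275], [1, 290, -189, 1, 1.275], [1, 290, -189, 1, 1.275], [1, 290, -189, 1, 1.275], [1, 290, -189, 1, 1.275], [1, 290, -189, 1, 1.275], [1, 290, -189, 1, 1.275], [1, 290, -189, 1, 1.275], [1, 290, -189, 30, 1.275], [1, 290, -189, 50, 1.275], [1, 290, -189, 50, 1.275]])

```text
clock: 6.15
position: [0.5383, -0.0355, 0.0903]
eef_rot: [[-0.993, 0.121, -0.003], [0.121, 0.993, -0.001], [0.003, -0.001, -1.0]]
contact_force: [-0.1, 0.0, -0.7]
width: 0.32
```

```bash
python3 - <<'E'
from go import *
c=imaging.capture("scene"); cv2.imwrite("pics/s2.png",cv2.resize(c["color"][110:290,130:350,::-1],None,fx=3,fy=3))
c=imaging.capture("wrist"); cv2.imwrite("pics/w2.png",c["color"][:,:,::-1])
go(538.7,-36.5,57,-187.1)
E
```

```text
t 6.25 at [539.8 -35.3  92.1] psi 173.02 w 0.318 F [-0.1  0.8 -0.1] q6 -114 -> shift [ 0.9 -1.3 35.1] roll 0.0021
```

View pics/w2.png

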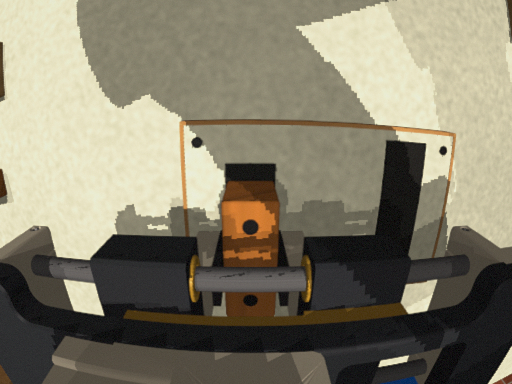

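The rail (250,235) is over the pad (250,170), aligned. Lower and release.

arm_command(motion=[[1, 1, -1, 20, 0], [1, 1, -1, 32, 0], [1, 1, -1, 35, 0], [1, 1, -1, 35, 0], [1, 1, -1, 35, 0], [0.3, 1, -1, 35, 0], [0.3, 1, -1, 35, 0], [0.3, 1, -1, 35, 0], [0.3, 1, -1, 35, 0], [0.3, 1, -1, 0, 0], [0.3, 1, -1, -60, 0], [0.3, 1, -1, -90, 0], [0.3, 1, -1, -90, 0]])

```text
clock: 7.88
position: [0.5398, -0.0362, 0.1844]
eef_rot: [[-0.992, 0.123, 0.005], [0.123, 0.992, 0.001], [-0.005, 0.002, -1.0]]
contact_force: [0.3, 0.0, -0.3]
width: 0.699
```

```bash
python3 go.py 480 -336.3 180 -93.3
```

```text
t 7.88 at [539.8 -36.2 184.4] psi 172.96 w 0.699 F [ 0.3  0.  -0.3] q6 -114 -> shift [  22.6 -305.1    3.7] roll -1.6361
```

arm_command(motion=[[0.3, 23, -305, 4, -1.636], [0.3, 23, -305, 4, -1.636], [0.3, 23, -305, 4, -1.636], [0.3, 23, -305, 4, -1.636], [0.3, 23, -305, 4, -1.636], [0.3, 23, -305, 4, -1.636], [0.3, 23, -305, 4, -1.636], [0.3, 23, -305, 4, -1.636], [0.3, 23, -305, 4, -1.636], [0.3, 23, -305, 4, -1.636], [0.3, 23, -305, 4, -1.636], [0.3, 23, -305, 60, -1.636], [0.3, 23, -305, 90, -1.636], [0.3, 23, -305, 90, -1.636]])

```text
clock: 9.62
position: [0.476, -0.3357, 0.0889]
eef_rot: [[-0.059, -0.998, -0.006], [-0.998, 0.059, 0.002], [-0.002, 0.006, -1.0]]
contact_force: [-0.2, -0.1, 0.2]
width: 0.698
```

```bash
python3 - <<'E'
from go import *
go(480,-336.3,37,-93.3)
W=cloud(imaging.capture("top")); print(face(W,(.539,-.036),.05,.07)); print(face(W,(.55,.05),.012,.024,.16))
E
```

```text
t 9.62 at [ 476.  -335.7   88.9] psi -93.4 w 0.698 F [-0.2 -0.1  0.2] q6 13 -> shift [ 0.4 -4.3 51.8] roll -0.0018
([535.3, -36.4], 70.0, 27.9, -7.2, 283, 0.0589)
([545.4, 23.6], 221.2, 142.0, 82.8, 3697, 0.0165)
```

Short rail is 2.6 mm off its pad's centre, angle matched. Gripping the long rail.

arm_command(motion=[[0.3, 0, -4, 30, 0], [0.3, 0, -4, 52, 0], [0.3, 0, -4, 52, 0], [1, 0, -4, 52, 0], [1, 0, -4, 52, 0], [1, 0, -4, 52, 0], [1, 0, -4, 52, 0], [1, 0, -4, 52, 0], [1, 0, -4, 10, 0], [1, 0, -4, -50, 0], [1, 0, -4, -65, 0], [1, 0, -4, -65, 0]])

```text
clock: 11.18
position: [0.4823, -0.3366, 0.1573]
eef_rot: [[-0.058, -0.998, 0.002], [-0.998, 0.058, -0.0], [0.0, -0.002, -1.0]]
contact_force: [-0.4, 0.3, -1.8]
width: 0.316
```

```bash
python3 go.py 554 82.8 160 -187.1; python3 go.py 554 82.8 160 -7.1
```

```text
t 11.18 at [ 482.3 -336.6  157.3] psi -93.33 w 0.316 F [-0.4  0.3 -1.8] q6 13 -> shift [-422.8  -47.2   -2.7] roll 1.6365
t 11.18 at [ 482.3 -336.6  157.3] psi -93.33 w 0.316 F [-0.4  0.3 -1.8] q6 13 -> shift [-422.8  -47.2   -2.7] roll -1.5051
```

arm_command(motion=[[1, -423, -47, -3, -1.505], [1, -423, -47, -3, -1.505], [1, -423, -47, -3, -1.505], [1, -423, -47, -3, -1.505], [1, -423, -47, -3, -1.505], [1, -423, -47, -3, -1.505], [1, -423, -47, -3, -1.505], [1, -423, -47, -3, -1.505], [1, -423, -47, -3, -1.505], [1, -423, -47, -3, -1.505], [1, -423, -47, -3, -1.505], [1, -423, -47, 40, -1.505], [1, -423, -47, 70, -1.505], [1, -423, -47, 70, -1.505], [1, -423, -47, 70, -1.505]])

```text
clock: 13.05
position: [0.5542, 0.0829, 0.0877]
eef_rot: [[0.992, -0.124, 0.001], [-0.124, -0.992, 0.0], [0.001, -0.0, -1.0]]
contact_force: [0.3, -0.2, 0.0]
width: 0.319
```

```bash
python3 - <<'E'
from go import *
c=imaging.capture("wrist"); cv2.imwrite("pics/w3.png",c["color"][:,:,::-1])
go(554,82.8,57,-7.1)
E
```

```text
t 13.1 at [554.4  83.1  88. ] psi -7.13 w 0.313 F [ 0.3  1.  -0.7] q6 54 -> shift [-0.4  0.4 31. ] roll -0.0004
```

View pics/w3.png

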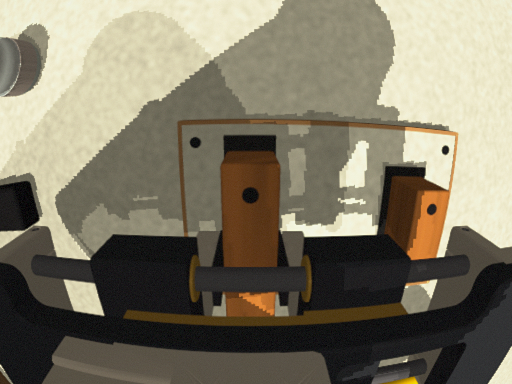

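The long rail (250,220) is aligned over its pad (250,145), with the short rail upright at (420,215). Lower and release.

arm_command(motion=[[1, 0, 0, 18, 0], [1, 0, 0, 28, 0], [1, 0, 0, 32, 0], [1, 0, 0, 32, 0], [1, 0, 0, 32, 0], [0.3, 0, 0, 32, 0], [0.3, 0, 0, 32, 0], [0.3, 0, 0, 32, 0], [0.3, 0, 0, 32, 0], [0.3, 0, 0, 0, 0], [0.1, 0, 0, -60, 0], [0.1, 0, 0, -100, 0], [0.1, 0, 0, -100, 0]])

```text
clock: 14.72
position: [0.5553, 0.0837, 0.1902]
eef_rot: [[0.992, -0.123, 0.006], [-0.123, -0.992, 0.003], [0.006, -0.003, -1.0]]
contact_force: [-0.0, 0.2, -0.4]
width: 0.895
```

```bash
python3 go.py 379 338 190 -95.8; python3 go.py 379 338 190 84.2
```

```text
t 14.72 at [555.3  83.7 190.2] psi -7.07 w 0.895 F [-0.   0.2 -0.4] q6 54 -> shift [-206.2 -230.7   -0.3] roll 1.5486
t 14.72 at [555.3  83.7 190.2] psi -7.07 w 0.895 F [-0.   0.2 -0.4] q6 54 -> shift [-206.2 -230.7   -0.3] roll -1.593
```

arm_command(motion=[[0, -206, -231, 0, 1.549], [0, -206, -231, 0, 1.549], [0, -206, -231, 0, 1.549], [0, -206, -231, 0, 1.549], [0, -206, -231, 0, 1.549], [0, -206, -231, 0, 1.549], [0, -206, -231, 0, 1.549], [0, -206, -231, 0, 1.549], [0, -206, -231, 0, 1.549], [0, -206, -231, 0, 1.549], [0, -206, -231, 0, 1.549], [0, -206, -231, 60, 1.549], [0, -206, -231, 110, 1.549], [0, -206, -231, 110, 1.549], [0, -206, -231, 110, 1.549]])

```text
clock: 16.6
position: [0.3782, 0.3385, 0.078]
eef_rot: [[-0.1, -0.995, 0.001], [-0.995, 0.1, 0.001], [-0.001, -0.001, -1.0]]
contact_force: [0.0, 0.2, 0.6]
width: 1.003
```

```bash
python3 - <<'E'
from go import *
c=imaging.capture("wrist"); cv2.imwrite("pics/w4.png",c["color"][:,:,::-1])
go(379,338,28,-95.8)
W=cloud(imaging.capture("top")); print(face(W,(.539,-.036),.05,.07,.06),face(W,(.555,.083),.05,.07,.08)); print(face(W,(.55,.05),.012,.024,.16))
E
```

```text
t 16.65 at [378.3 338.9  78.5] psi -95.77 w 1.001 F [ 0.6  1.1 -0.1] q6 -70 -> shift [ 0.9 -0.7 50.5] roll 0.0006
([535.4, -36.5], 69.8, 27.8, -7.3, 285, 0.0592) ([551.0, 82.8], 110.4, 28.7, -7.5, 446, 0.0589)
([545.2, 23.6], 221.2, 142.0, 82.6, 3198, 0.0162)
```

View pics/w4.png

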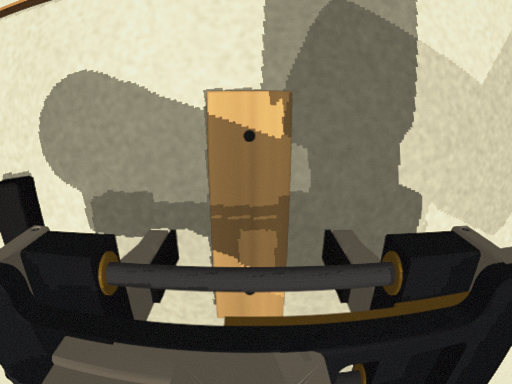

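The board (250,200) sits between the fingers, and both rails are on their pads within about 3 mm. Grip and lift.

arm_command(motion=[[0, 1, -1, 30, 0], [0, 1, -1, 46, 0], [0, 1, -1, 50, 0], [0, 1, -1, 50, 0], [1, 1, -1, 50, 0], [1, 1, -1, 50, 0], [1, 1, -1, 50, 0], [1, 1, -1, 50, 0], [1, 1, -1, 50, 0], [1, 1, -1, 20, 0], [1, 1, -1, -40, 0], [1, 1, -1, -90, 0], [1, 1, -1, -90, 0]])

```text
clock: 18.32
position: [0.3796, 0.3385, 0.1705]
eef_rot: [[-0.101, -0.995, 0.004], [-0.995, 0.101, 0.007], [-0.007, -0.003, -1.0]]
contact_force: [0.4, 0.3, -2.1]
width: 0.636
```

```bash
python3 go.py 547 23.3 168 -97.2
```

```text
t 18.32 at [379.6 338.5 170.5] psi -95.82 w 0.636 F [ 0.4  0.3 -2.1] q6 -70 -> shift [ 296.6 -198.5    1. ] roll 0.0241
```

arm_command(motion=[[1, 40, -27, 0, 0.024], [1, 90, -60, 1, 0.024], [1, 140, -94, 1, 0.024], [1, 190, -127, 1, 0.024], [1, 240, -161, 1, 0.024], [1, 280, -188, 1, 0.024], [1, 297, -199, 1, 0.024], [1, 297, -199, 1, 0.024], [1, 297, -199, 30, 0.024], [1, 297, -199, 55, 0.024], [1, 297, -199, 55, 0.024], [1, 297, -199, 55, 0.024]])

```text
clock: 19.82
position: [0.5463, 0.0214, 0.112]
eef_rot: [[-0.125, -0.992, 0.0], [-0.992, 0.125, -0.0], [0.0, -0.0, -1.0]]
contact_force: [-0.8, 0.6, -1.9]
width: 0.639
```

```bash
python3 - <<'E'
from go import *
c=imaging.capture("wrist"); cv2.imwrite("pics/w5.png",c["color"][:,:,::-1])
go(547,23.3,87.5,-97.2)
W=cloud(imaging.capture("scene")); m=(np.hypot(W[...,0]-.547,W[...,1]-.02)<.13)&(W[...,2]>.09)&(W[...,2]<.115)
P=W[m]; print(len(P)); print(cv2.minAreaRect((P[:,:2]*1000).astype(np.float32)),np.median(P[:,2]))
E
```

```text
t 19.88 at [546.6  21.4 112.5] psi -97.17 w 0.638 F [-0.   0.2 -1.8] q6 -30 -> shift [-1.9 -0.1 25. ] roll 0.0005
1092
((547.3231811523438, 39.9874267578125), (87.42949676513672, 152.77774047851562), 4.21297550201416) 0.10178818197113387
```

View pics/w5.png

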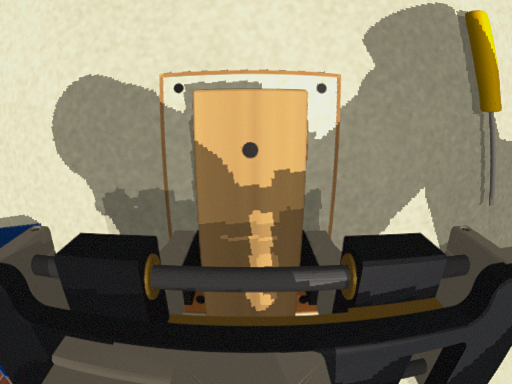

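Board (250,190) is centred over the panel and parallel to it. Lower gently and release.

arm_command(motion=[[1, -2, 0, 14, 0], [1, -2, 0, 22, 0], [1, -2, 0, 25, 0], [1, -2, 0, 26, 0], [1, -2, 0, 26, 0], [1, -2, 0, 26, 0]])

```text
clock: 20.68
position: [0.5463, 0.0227, 0.0857]
eef_rot: [[-0.126, -0.992, -0.0], [-0.992, 0.126, -0.0], [0.0, 0.0, -1.0]]
contact_force: [-2.7, 0.3, 4.1]
width: 0.636
```

Contact is light (about 4 N), so I release and rise.

arm_command(motion=[[0.2, 0, 0, 0, 0], [0.2, 0, 0, 0, 0], [0, 0, 0, 0, 0], [0, 0, 0, 0, 0], [0, 0, 0, -10, 0], [0, 0, 0, -50, 0], [0, 0, 0, -100, 0], [0, 0, 0, -100, 0], [0, 0, 0, -100, 0]])

```text
clock: 21.8
position: [0.5462, 0.0228, 0.1861]
eef_rot: [[-0.126, -0.992, 0.001], [-0.992, 0.126, 0.001], [-0.001, -0.001, -1.0]]
contact_force: [-0.3, -0.5, -0.4]
width: 1.002
```

```bash
python3 - <<'E'
from go import *
go(597.5,-323.5,190,-106.3); go(597.5,-323.5,190,-16.3)
W=cloud(imaging.capture("top"));print(face(W,(.55,.05),.07,.08,.16),face(W,(.55,.05),.012,.024,.16))
E
```

```text
t 21.8 at [546.2  22.8 186.1] psi -97.23 w 1.002 F [-0.3 -0.5 -0.4] q6 -30 -> shift [337.1 -94.5  -4.1] roll 0.1583
t 21.8 at [546.2  22.8 186.1] psi -97.23 w 1.002 F [-0.3 -0.5 -0.4] q6 -30 -> shift [337.1 -94.5  -4.1] roll -1.4125
([537.1, -34.4], 62.1, 56.0, 83.1, 483, 0.075) ([545.2, 23.7], 221.1, 142.0, 82.8, 1568, 0.0162)
```

arm_command(motion=[[0, 337, -94, 0, 0.158], [0, 337, -94, 0, 0.158], [0, 337, -94, 0, 0.158], [0, 337, -94, 0, 0.158], [0, 337, -94, 0, 0.158], [0, 337, -94, 0, 0.158], [0, 337, -94, 0, 0.158], [0, 337, -94, 0, 0.158], [0, 337, -94, 0, 0.158], [0, 337, -94, 60, 0.158], [0, 337, -94, 96, 0.158], [0, 337, -94, 96, 0.158], [0, 337, -94, 96, 0.158]])

```text
clock: 23.48
position: [0.5986, -0.3232, 0.0915]
eef_rot: [[-0.279, -0.96, 0.002], [-0.96, 0.279, -0.001], [0.001, -0.002, -1.0]]
contact_force: [-0.3, 0.2, 1.0]
width: 1.003
```

```bash
python3 - <<'E'
from go import *
c=imaging.capture("wrist"); cv2.imwrite("pics/w6.png",c["color"][:,:,::-1])
go(597.5,-323.5,33,-106.3)
for n in["top","scene"]:
  W=cloud(imaging.capture(n));print(face(W,(.55,.05),.07,.08,.16),face(W,(.55,.05),.012,.024,.16),face(W,(.554,.083),.052,.065,.16))
E
```

```text
t 23.52 at [ 598.8 -323.4   92. ] psi -106.2 w 0.999 F [-0.2 -0.   1.2] q6 -4 -> shift [ 0.5  1.4 59. ] roll 0.0017
([544.7, 24.1], 180.1, 57.2, 83.1, 1455, 0.075) ([546.5, 31.1], 206.7, 142.2, 82.8, 1781, 0.0162) ([510.0, 83.4], 37.1, 28.4, 83.5, 128, 0.0588)
([547.4, 23.3], 183.8, 57.2, 83.2, 1230, 0.0753) ([547.9, 23.3], 227.3, 142.1, 83.1, 1734, 0.0166) ([595.1, 80.4], 32.5, 27.6, 80.9, 136, 0.0587)
```

View pics/w6.png

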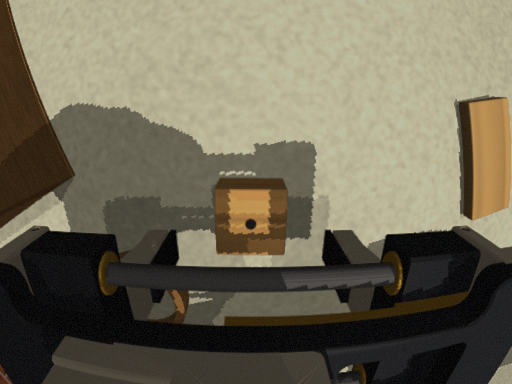

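Long board is within 1 mm of centre. The block (250,220) is between the fingers, but there is a box on the left and a ring near the left finger, so I'll check clearance.

```bash
python3 - <<'E'
from go import *
R=observe()["eef_rot"][:2,:2]
for n in["top","scene"]:
  W=cloud(imaging.capture(n)); q=(W[...,:2]-[.5975,-.3235])@R
  for lo in (.012,.07):
    m=(W[...,2]>lo)&(W[...,2]<.16)&(np.abs(q[...,1])<.16)&(np.abs(q[...,0])<(.012 if lo<.05 else .045))&(W[...,0]>.64)
    print(n,lo,m.sum(),q[m].min(0) if m.any() else "",q[m][:,1].max() if m.any() else "",W[m].min(0) if m.any() else "")
E
```

```text
top 0.012 0   
top 0.07 64 [-0.03912349 -0.08687012] -0.04304342652931801 [ 0.64585007 -0.31905199  0.13901609]
scene 0.012 89 [-0.01199793 -0.08143985] -0.04536564928248167 [ 0.64170531 -0.35172972  0.06700638]
scene 0.07 298 [-0.04208055 -0.15978248] -0.03564590886602745 [ 0.64014915 -0.39987855  0.07039201]
```

Not conclusive with the gripper in view. I'll use the quarter-turned grasp, which keeps the body away from the box and ring.

arm_command(motion=[[0.1, 0, 1, 0, -1.57], [0.1, 0, 1, 0, -1.57], [0.1, 0, 1, 0, -1.57], [0.1, 0, 1, 0, -1.57], [0.1, 0, 1, 0, -1.57], [0.1, 0, 1, 0, -1.57], [0.1, 0, 1, 0, -1.57], [0.1, 0, 1, 0, -1.57], [0.1, 0, 1, 0, -1.57], [0.1, 0, 1, 0, -1.57], [0.1, 0, 1, 0, -1.57]])

```text
clock: 25.1
position: [0.5965, -0.3231, 0.09]
eef_rot: [[0.959, -0.283, 0.001], [-0.283, -0.959, -0.0], [0.001, -0.0, -1.0]]
contact_force: [0.3, 0.8, -0.3]
width: 0.902
```

```bash
python3 - <<'E'
from go import *
c=imaging.capture("wrist"); cv2.imwrite("pics/w7.png",c["color"][:,:,::-1])
go(597.5,-323.5,33,-16.3)
E
```

```text
t 25.15 at [ 596.4 -323.1   89.9] psi -16.4 w 0.903 F [-0.2  0.2  0.6] q6 86 -> shift [ 1.1  0.  56.9] roll -0.0017
```

View pics/w7.png

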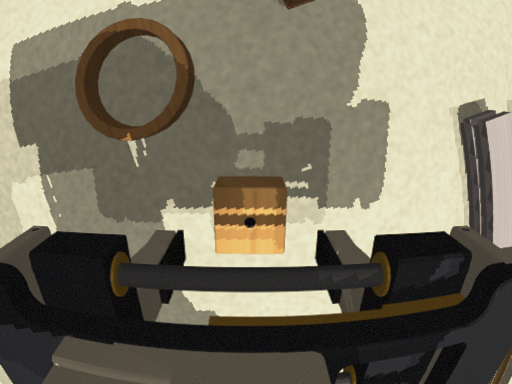

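Now the block (250,215) is clear on both sides, with the ring at (135,80) well away. Grip and lift.

arm_command(motion=[[0.1, 1, 0, 35, 0], [0.1, 1, 0, 55, 0], [0.1, 1, 0, 57, 0], [0.1, 1, 0, 57, 0], [1, 1, 0, 57, 0], [1, 1, 0, 57, 0], [1, 1, 0, 57, 0], [1, 1, 0, 57, 0], [1, 1, 0, 57, 0], [1, 1, 0, 20, 0], [1, 1, 0, -40, 0], [1, 1, 0, -90, 0], [1, 1, 0, -90, 0]])

```text
clock: 26.78
position: [0.5996, -0.3242, 0.1849]
eef_rot: [[0.96, -0.281, 0.008], [-0.281, -0.96, -0.003], [0.009, 0.0, -1.0]]
contact_force: [1.0, 0.1, -0.2]
width: 0.566
```

```bash
python3 go.py 546.5 23.3 180 -7
```

```text
t 26.77 at [ 599.6 -324.2  184.9] psi -16.29 w 0.566 F [ 1.   0.1 -0.2] q6 86 -> shift [-148.5 -318.7    3.5] roll -0.1622
```

arm_command(motion=[[1, -20, -42, 0, -0.162], [1, -45, -97, 0, -0.162], [1, -70, -150, 0, -0.162], [1, -95, -204, 0, -0.162], [1, -118, -253, 0, -0.162], [1, -138, -296, 0, -0.162], [1, -148, -318, 0, -0.162], [1, -148, -318, 0, -0.162], [1, -148, -318, 30, -0.162], [1, -148, -318, 50, -0.162], [1, -148, -318, 50, -0.162], [1, -148, -318, 50, -0.162]])

```text
clock: 28.28
position: [0.545, 0.0229, 0.13]
eef_rot: [[0.992, -0.123, 0.0], [-0.123, -0.992, -0.0], [0.0, 0.0, -1.0]]
contact_force: [0.4, 0.1, -0.3]
width: 0.568
```

```bash
python3 - <<'E'
from go import *
c=imaging.capture("wrist"); cv2.imwrite("pics/w8.png",c["color"][:,:,::-1])
go(546.5,23.3,108.5,-7)
E
```

```text
t 28.32 at [545.2  23.1 130.3] psi -7.06 w 0.566 F [ 0.5  0.1 -0.9] q6 60 -> shift [ 1.3 -0.3 21.8] roll -0.001
```

View pics/w8.png

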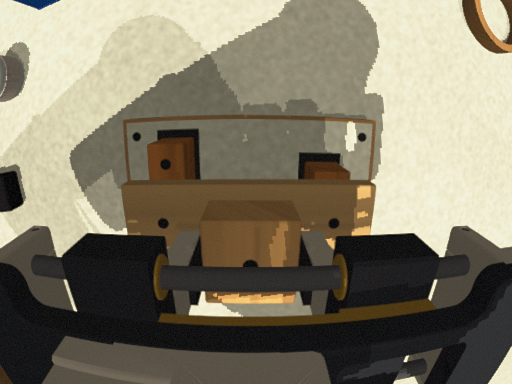

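The block (250,245) is midway between the board's dots (163,223) and (333,223). Lower.

arm_command(motion=[[1, 1, 0, 12, 0], [1, 1, 0, 19, 0], [1, 1, 0, 22, 0], [1, 1, 0, 22.5, 0], [1, 1, 0, 22.5, 0], [1, 1, 0, 22.5, 0]])

```text
clock: 29.08
position: [0.5452, 0.0231, 0.1079]
eef_rot: [[0.993, -0.122, -0.0], [-0.122, -0.993, -0.0], [-0.0, 0.001, -1.0]]
contact_force: [-6.0, 0.4, 10.5]
width: 0.568
```

arm_command(motion=[[0.3, 0, 0, 0, 0], [0.2, 0, 0, 0, 0], [0.1, 0, 0, 0, 0], [0, 0, 0, 0, 0], [0, 0, 0, 0, 0], [0, 0, 0, -15, 0], [0, 0, 0, -60, 0], [0, 0, 0, -100, 0], [0, 0, 0, -100, 0]])

```text
clock: 30.2
position: [0.5477, 0.0238, 0.2118]
eef_rot: [[0.993, -0.122, 0.007], [-0.122, -0.993, 0.002], [0.007, -0.003, -1.0]]
contact_force: [0.8, -0.7, 0.1]
width: 1.0
```

```bash
python3 go.py 370.5 -308.8 207 -92.3
```

```text
t 30.2 at [547.7  23.8 211.8] psi -7.01 w 1.0 F [ 0.8 -0.7  0.1] q6 60 -> shift [-135.3  351.7    2.8] roll 1.4887
```

arm_command(motion=[[0, -135, 352, 0, 1.489], [0, -135, 352, 0, 1.489], [0, -135, 352, 0, 1.489], [0, -135, 352, 0, 1.489], [0, -135, 352, 0, 1.489], [0, -135, 352, 0, 1.489], [0, -135, 352, 0, 1.489], [0, -135, 352, 0, 1.489], [0, -135, 352, 0, 1.489], [0, -135, 352, 0, 1.489], [0, -135, 352, 0, 1.489], [0, -135, 352, 60, 1.489], [0, -135, 352, 115, 1.489], [0, -135, 352, 132, 1.489], [0, -135, 352, 132, 1.489], [0, -135, 352, 132, 1.489]])

```text
clock: 32.2
position: [0.3693, -0.3097, 0.076]
eef_rot: [[-0.04, -0.999, 0.001], [-0.999, 0.04, -0.001], [0.001, -0.001, -1.0]]
contact_force: [0.4, 0.4, 1.1]
width: 1.002
```

```bash
python3 - <<'E'
from go import *
c=imaging.capture("wrist"); cv2.imwrite("pics/w9.png",c["color"][:,:,::-1])
go(370.5,-308.8,28,-92.3)
for n in["top","scene"]:
  W=cloud(imaging.capture(n));print(face(W,(.546,.023),.1,.12,.16),face(W,(.55,.05),.07,.08,.16),face(W,(.55,.05),.012,.024,.16))
E
```

```text
t 32.25 at [ 369.5 -309.7   76.2] psi -92.29 w 0.997 F [-0.2  0.2  0.1] q6 14 -> shift [-1.  -0.9 48.2] roll 0.0001
([544.1, 22.8], 50.8, 50.1, -7.1, 401, 0.1089) ([544.7, 23.9], 179.8, 57.1, 83.0, 1074, 0.0749) ([545.2, 23.7], 221.2, 142.6, 82.5, 2132, 0.0163)
([546.9, 23.0], 52.9, 51.5, 82.1, 370, 0.1088) ([547.8, 24.0], 182.8, 56.3, 83.0, 805, 0.0753) ([548.2, 22.8], 227.0, 142.0, 82.8, 1747, 0.0166)
```

View pics/w9.png

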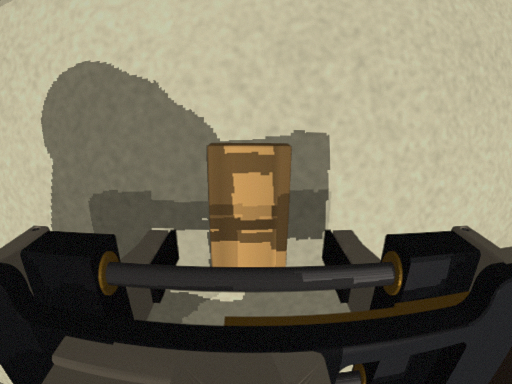

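Block is within about 1.5 mm of the board's centre, and the short board (250,205) is aligned between the fingers. Grip and lift.

arm_command(motion=[[0, -1, -1, 30, 0], [0, -1, -1, 45, 0], [0, -1, -1, 48, 0], [0, -1, -1, 48, 0], [1, -1, -1, 48, 0], [1, -1, -1, 48, 0], [1, -1, -1, 48, 0], [1, -1, -1, 48, 0], [1, -1, -1, 48, 0], [1, -1, -1, 10, 0], [1, -1, -1, -50, 0], [1, -1, -1, -110, 0], [1, -1, -1, -130, 0], [1, -1, -1, -130, 0], [1, -1, -1, -130, 0]])

```text
clock: 34.22
position: [0.3688, -0.3082, 0.204]
eef_rot: [[-0.041, -0.999, -0.001], [-0.999, 0.041, 0.001], [-0.001, 0.001, -1.0]]
contact_force: [-0.6, -0.1, -0.9]
width: 0.635
```

```bash
python3 go.py 546.5 23.3 207 -97
```

```text
t 34.23 at [ 368.8 -308.2  204. ] psi -92.36 w 0.635 F [-0.6 -0.1 -0.9] q6 14 -> shift [-338.5 -163.8   -3. ] roll 0.0809
```

arm_command(motion=[[1, -40, -20, -3, 0.081], [1, -90, -43, -3, 0.081], [1, -145, -70, -3, 0.081], [1, -200, -97, -3, 0.081], [1, -255, -123, -3, 0.081], [1, -305, -148, -3, 0.081], [1, -332, -161, -3, 0.081], [1, -338, -164, -3, 0.081], [1, -338, -164, 10, 0.081], [1, -338, -164, 30, 0.081], [1, -338, -164, 42, 0.081], [1, -338, -164, 42, 0.081], [1, -338, -164, 42, 0.081]])

```text
clock: 35.85
position: [0.5475, 0.0221, 0.1635]
eef_rot: [[-0.122, -0.993, 0.001], [-0.993, 0.122, 0.0], [-0.0, -0.001, -1.0]]
contact_force: [0.5, -0.2, -1.0]
width: 0.637
```

```bash
python3 - <<'E'
from go import *
c=imaging.capture("wrist"); cv2.imwrite("pics/w10.png",c["color"][:,:,::-1])
go(546.0,23.3,137,-97)
E
```

```text
t 35.9 at [547.6  22.3 163.7] psi -97.0 w 0.638 F [-0.3  0.2  0.6] q6 -30 -> shift [-0.8  1.7 26.7] roll -0.0001
```

View pics/w10.png

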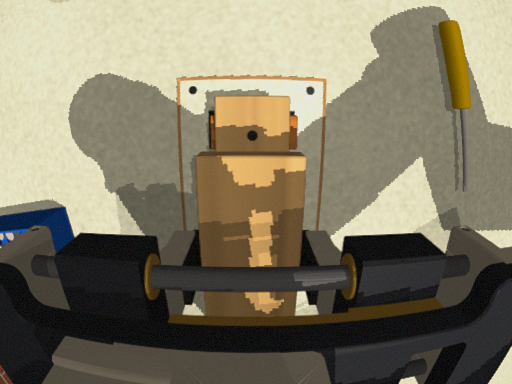

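The short board (250,230) is in line with the long board (252,125). Lower.

arm_command(motion=[[1, -1, 1, 14, 0], [1, -1, 1, 22, 0], [1, -1, 1, 25.5, 0], [1, -1, 1, 26.5, 0], [1, -1, 1, 26.5, 0], [1, -1, 1, 26.5, 0]])

```text
clock: 36.65
position: [0.5465, 0.0236, 0.1368]
eef_rot: [[-0.122, -0.993, 0.0], [-0.993, 0.122, 0.0], [-0.0, -0.0, -1.0]]
contact_force: [0.0, 0.7, -0.5]
width: 0.637
```

arm_command(motion=[[1, 0, 0, 0.5, 0], [1, 0, 0, 1, 0], [1, 0, 0, 1, 0], [1, 0, 0, 1, 0]])

```text
clock: 37.15
position: [0.5465, 0.0236, 0.1363]
eef_rot: [[-0.122, -0.993, 0.001], [-0.993, 0.122, 0.0], [-0.0, -0.001, -1.0]]
contact_force: [-1.9, 0.6, 5.3]
width: 0.637
```

Light contact. Release, rise and step aside.

arm_command(motion=[[0.3, 0, 0, 0, 0], [0.2, 0, 0, 0, 0], [0.1, 0, 0, 0, 0], [0, 0, 0, 0, 0], [0, 0, 0, 0, 0], [0, 0, 0, -15, 0], [0, 0, 0, -60, 0], [0, 0, 0, -110, 0], [0, 0, 0, -120, 0], [0, -60, 0, -120, 0], [0, -120, 0, -120, 0], [0, -180, 0, -120, 0], [0, -240, 0, -120, 0], [0, -240, 0, -120, 0], [0, -240, 0, -120, 0]])

```text
clock: 39.02
position: [0.5752, 0.2619, 0.2554]
eef_rot: [[-0.121, -0.993, -0.001], [-0.993, 0.121, -0.001], [0.001, 0.001, -1.0]]
contact_force: [1.0, -0.2, 0.2]
width: 0.999
```

```bash
python3 - <<'E'
from go import *
go(546,23,250,-97)
for n in["top","scene"]:
  c=imaging.capture(n); W=cloud(c)
  print(n,face(W,(.546,.023),.117,.135,.16),face(W,(.55,.05),.07,.08,.16),face(W,(.55,.05),.012,.024,.16))
cv2.imwrite("pics/end.png",cv2.resize(c["color"][110:290,130:350,::-1],None,fx=3,fy=3))
E
```

```text
t 39.02 at [575.2 261.9 255.4] psi -96.94 w 0.999 F [ 1.  -0.2  0.2] q6 -49 -> shift [2.406e+02 1.000e-01 5.500e+00] roll 0.001
top ([544.3, 22.5], 109.4, 56.6, 82.6, 1013, 0.125) ([544.4, 24.1], 180.0, 56.9, 82.8, 648, 0.075) ([545.2, 23.7], 221.2, 141.7, 82.8, 1973, 0.0162)
scene ([547.6, 22.4], 112.5, 56.1, 82.5, 475, 0.1252) ([560.8, 56.4], 116.6, 40.1, 84.3, 424, 0.0752) ([548.1, 23.8], 224.0, 141.5, 82.9, 1672, 0.0165)
```

View pics/end.png

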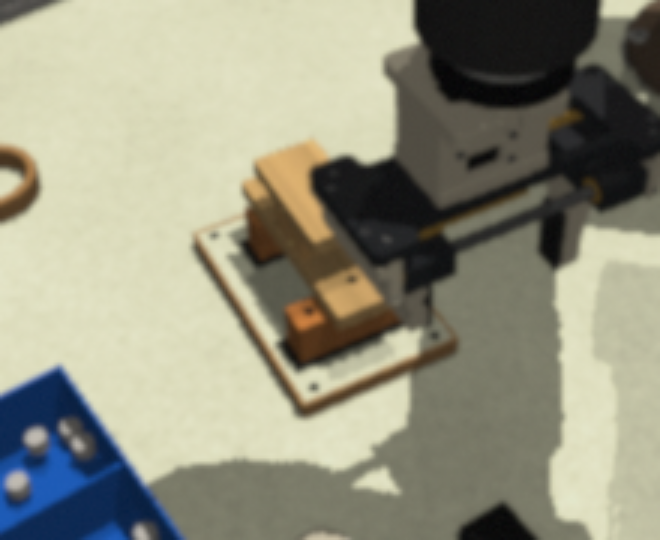

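The riser stands complete at (310,260), with the gripper clear and well above it. Handing in.

```bash
python3 -c "
from h import *
print(ticket.sign_off())"
```

```text
the job is handed in; nothing more can be done
None
```

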